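# Find the branded bottle crate and push it into the dispatch lane

## Task

One of the two empty bottle crates has a round brand burnt into its underside and is to go out today. Using only the outside of the fingers, with nothing grasped or lifted, check both: tip the left-hand crate over to the right on its right bottom edge to between 50 and 60 degrees, hold it there a moment so that its underside shows to the left, and let it down gently where it stood; then do the same with the right-hand one. Then push the branded crate forward along the desk until it stands flat and wholly between the two tape strips of the dispatch lane; leave the other crate in its place and the things around undisturbed.

Things in the scene. Friction and masses are not known exactly. Their poses are not given: they have to be found in the camera images.
- crate_a: empty open-topped wooden bottle crate, 150 long (its x) x 120 wide (its y) x 90 mm high, 0.45 kg (give or take a quarter). Walls 8 mm thick, floor 18 mm up, low dividers up to 42 mm. Origin: centre of the underside, at desk height; +x points away from the robot (turned 0.05 to 0.35 rad to the right), +y to the left: left long side at y = 60 mm, right one at -60 mm. Either crate may be the left-hand one.
- crate_b: second crate, same shape, size and frame as crate_a, underside bare. Both stand on rubber strips along the bottom of the long sides (friction on the desk about 1.1, give or take a fifth): a push near the top of a long side rocks the crate over on the opposite bottom edge, a push low down slides it. Unsupported, it falls back from a tip below about 65 degrees, and over beyond that.
- stamp (a point): centre of the round dark mark, 80 mm across, burnt into the underside of one of the two crates (crate_a), in the middle, 5 mm above that crate's origin. It cannot be seen until the crate is tipped.
- lane: dispatch lane: two parallel strips of pale masking tape stuck on the desk, each 24 mm wide and 740 mm long, running left to right beyond the crates, 220 mm of clear desk between them; nothing to bump into. Origin: on the desk, half-way along the inner (farther) edge of the nearer strip; +x points across the lane, away from the robot. Clear desk: x = 0 to 220 mm, y = -370 to 370 mm.
- crate_a_near_left (a point): bottom corner of crate_a: near end, left side as the robot sees it (x = -75 mm, y = +60 mm, z = 0 in the crate's frame).
- crate_a_near_right (a point): bottom corner of crate_a: near end, right side as the robot sees it (x = -75 mm, y = -60 mm, z = 0 in the crate's frame).
- crate_a_far_left (a point): bottom corner of crate_a: far end, left side as the robot sees it (x = +75 mm, y = +60 mm, z = 0 in the crate's frame).
- crate_a_far_right (a point): bottom corner of crate_a: far end, right side as the robot sees it (x = +75 mm, y = -60 mm, z = 0 in the crate's frame).
- crate_b_near_left (a point): bottom corner of crate_b: near end, left side as the robot sees it (x = -75 mm, y = +60 mm, z = 0 in the crate's frame).
- crate_b_near_right (a point): bottom corner of crate_b: near end, right side as the robot sees it (x = -75 mm, y = -60 mm, z = 0 in the crate's frame).
- crate_b_far_left (a point): bottom corner of crate_b: far end, left side as the robot sees it (x = +75 mm, y = +60 mm, z = 0 in the crate's frame).
- crate_b_far_right (a point): bottom corner of crate_b: far end, right side as the robot sees it (x = +75 mm, y = -60 mm, z = 0 in the crate's frame).
- bottle_near: a capped amber dropper bottle, 33 mm across and 97 mm tall, standing on the right, nearer the robot than the crates. Bystander; origin at the centre of its underside.
- bottle_lane: an identical dropper bottle standing in the dispatch lane, at about the middle of its length. Bystander; origin at the centre of its underside.
- tin: a white oil tin, 62 x 92 x 137 mm, standing outside the right-hand crate. Bystander; origin at the centre of its underside.
- notes: a pad of sticky notes, 76 x 76 x 15 mm, on the right. Bystander; origin at the centre of its underside.
- pen: a pen, 9 mm thick and 133 mm long, lying in front of the robot, pointing away from it into the gap between the crates. Bystander; origin at the centre of its underside.
- beaker: a glass beaker, 68 mm across the rim and 90 mm tall, standing outside the left-hand crate. Bystander; origin at the centre of its underside.
- cork_ring: a cork flask ring, 80 mm across and 30 mm high, on the left. Bystander; origin at the centre of its underside.

How it is judged:
By the outcome, as a careful person would: the job done as asked, in the order asked, and still so for the second after the job is handed in, with the robot touching nothing.
It also fails if it takes over 72 s, if anything falls off the work surface, if the arm or the gripper's body presses on something with over 40 N, if the wrist force passes 120 N, or if a joint passes its speed limit or range.

## Robot

A 6-joint arm with a two-finger parallel gripper is mounted at the origin on the work surface. World frame = base frame: x ahead of the robot, y to its left, z up, the work surface at z = 0. Lengths are in m, angles in rad, forces in N, time in s.
With the tool pointing down it reaches from about 0.2 to 0.875 m from the base axis. Payload 3.4 kg.
Tool frame: the origin (TCP) lies on the centre line of the jaws, within the pads' length; the fingertips stand 8 mm ahead of it and the grasp point (between the pads) lies 11 mm behind it (env.tip_extent is the distance from the TCP to the fingertips, in m); z points along the fingers, y is the line along which they close (so a half turn about z gives the same grasp; the last joint's range is limited). The gripper opens to 94 mm and grips with 3 to 60 N. Pads are 16 mm wide; open, the fingers measure 119 mm over their backs; the gripper's body (75 mm by 177 mm) begins 78 mm behind the grasp point.
Start: joints at [-1.457, 0.276, 1.505, -0, 1.361, -0.121], TCP at [0.134, -0.559, 0.213] pointing down, gripper open.
Joint ranges: [-2.89, 2.89], [-0.75, 2.08], [0.22, 2.7], [-1.18, 4.32], [0.11, 2.71], [-2.7, 2.7]. Speed limits (rad/s): [2.57, 2.57, 3.14, 3.14, 3.14, 3.14].

## Interface

Orientations are given as [roll, pitch, yaw] about the fixed x, y, z axes, in that order (R = Rz(yaw) Ry(pitch) Rx(roll)).
In Python, from workcell import env, claw, optics, hand_in gives the robot as it stands. Calls block until the motion is done:
- env.reach(position, orientation): joint-space move of the TCP to a pose.
- env.line_to(position, orientation=None, v=0.15, until_force=None): straight line of the TCP; orientation=None keeps the orientation; v is the mean speed in m/s. With until_force (N) it stops when the force on the tool has changed by that much, and returns True; else False.
- env.set_joints(angles): joint-space move.
- claw.grip(opening, strength=None): finger opening in m; strength is the grip in N (None keeps the last); returns when the fingers have stopped.
- env.hold(seconds).
- env.solve_ik(position, orientation): joint angles nearest the present ones, or None.
- optics.read_camera(name): name is "side" or "top" or "wrist"; returns a dict with "pixels" (400x640x3 uint8, red, green, blue), "K" (3x3 intrinsics, pixels), "k1" (the pictures are not rectified: a ray, as slopes to the right and down, at radius r is drawn at 1 + k1 r^2 times it, then the intrinsics apply), "origin" and "rotation" of the camera in the world. Camera axes: x right, y up, looking along -z (the intrinsics and any distortion apply to the point x, -y, -z); pixel columns grow to the right and rows downward; lengths in m; the calibration is good to about 2 mm. A picture is of the moment at which its call begins. There is no depth.
A pose or a line that the arm cannot do raises env.PlanningError and nothing moves.
- hand_in(): hands the job in; it is judged then, once.
Readings, each from a call of its own:
- env.current_time_s(): time.
- env.current_joints(): joint angles.
- env.current_joint_vel(): joint speeds.
- env.current_tau(): joint torques, N m.
- env.current_eef_pos(): TCP position.
- env.current_tool_rot(): TCP orientation.
- env.current_contact_force(): force on the tool from outside, world axes, zero at the start.
- env.current_torque(): the same for the moment, N m.
- env.current_width(): finger opening in m.
- env.current_grasp_force(): force on a finger pad.
Only numpy, scipy, OpenCV 4.12 (cv2) and the standard library are available. Lean on these libraries where they do the work, as an engineer would, in place of code of your own. Each camera call takes 0.05 s, during which the arm holds its last target. There are 200 camera calls.

## Working session

There is one attempt and no reset: what is moved stays moved. The work goes in short steps, each a Python script; the robot and the scene stay as the last script left them, time stands still between calls to the robot, and variables do not carry over. Pictures are saved under pics/ and viewed, at most 10 in all, crops included, and the job is handed in when it is done.

```bash
sed -i "s/^def snap/from scipy.spatial.transform import Rotation as Ro\ndef RM(d):\n    r=np.array(d['rotation']); return r if r.shape==(3,3) else Ro.from_euler('xyz',r).as_matrix()\ndef snap/; s/np.array(d\['rotation'\])@/RM(d)@/; s/@np.array(d\['rotation'\])/@RM(d)/" h.py; python3 -c "
import cv2
a=cv2.imread('pics/top0.png');cv2.imwrite('pics/top0b.png',cv2.resize(a,(800,500),interpolation=cv2.INTER_CUBIC))"; cat h.py
```

```text
import numpy as np, cv2
from workcell import env, claw, optics, hand_in
from scipy.spatial.transform import Rotation as Ro
def RM(d):
    r=np.array(d['rotation']); return r if r.shape==(3,3) else Ro.from_euler('xyz',r).as_matrix()
def snap(name,fn):
    d=optics.read_camera(name); cv2.imwrite(f'pics/{fn}.png',d['pixels'][:,:,::-1])
    np.savez(f'pics/{fn}.npz',**{k:d[k] for k in('K','k1','origin','rotation','pixels')}); return d
def ray(d,u,v):
    K=d['K']; x,y=cv2.undistortPoints(np.array([[[u,v]]],float),K,np.array([float(d['k1']),0,0,0]))[0,0]
    return np.array(d['origin']),RM(d)@np.array([x,-y,-1])
def at_z(d,u,v,z=0):
    o,r=ray(d,u,v); return o+r*(z-o[2])/r[2]
def proj(d,P):
    p=(np.atleast_2d(P)-d['origin'])@RM(d); x=p[:,0]/-p[:,2]; y=-p[:,1]/-p[:,2]
    s=1+float(d['k1'])*(x*x+y*y); K=d['K']; return np.c_[K[0,0]*x*s+K[0,2],K[1,1]*y*s+K[1,2]]
```

View pics/top0.png

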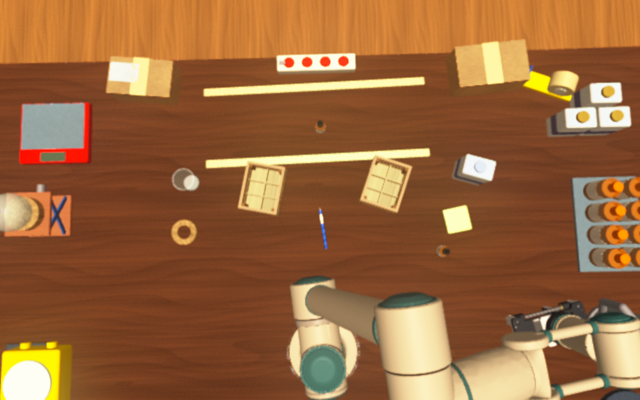

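View pics/side0.png

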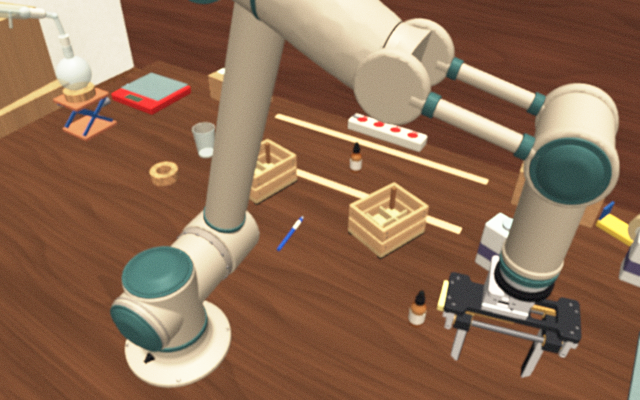

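```bash
python3 -c "
import cv2
a=cv2.imread('pics/top0.png')
l=cv2.resize(a[145:225,220:300],(400,400),interpolation=cv2.INTER_CUBIC);r=cv2.resize(a[145:225,345:425],(400,400),interpolation=cv2.INTER_CUBIC)
cv2.imwrite('pics/crop.png',cv2.hconcat([l,r]))"
```

```text
(no output)
```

View pics/crop.png

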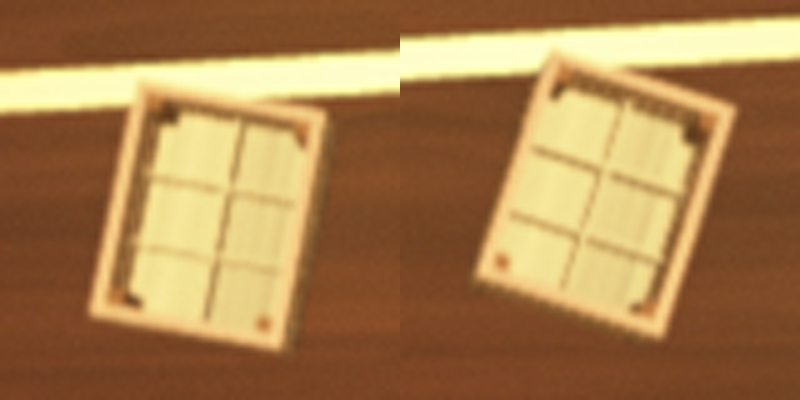

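```bash
cat > m.py <<'E'
from h import *
from scipy.optimize import least_squares
d=dict(np.load('pics/top0.npz'))
C=np.array([[-75,60],[-75,-60],[75,-60],[75,60]])/1000. #NL NR FR FL
def fit(px,z=.09,d=d):
    P=np.array([at_z(d,*p,z)[:2] for p in px])
    f=lambda q:(C@np.array([[np.cos(q[2]),np.sin(q[2])],[-np.sin(q[2]),np.cos(q[2])]])+q[:2]-P).ravel()
    s=least_squares(f,[*P.mean(0),-.2]); return s.x,np.abs(s.fun).max()
if __name__=='__main__':
    cv=lambda a,ou,ov:[((x+.5)/5-.5+ou,(y+.5)/5-.5+ov) for x,y in a]
    L=fit(cv([(90,316),(283,350),(327,108),(137,82)],220,145)); R=fit(cv([(75,278),(264,338),(337,107),(153,50)],345,145))
    print('L',L,'\nR',R)
    for n,u,v,z in [('beaker',185,180,.09),('bl',320.5,126,.09),('bn',443,251,.09),('tin_top',477,167,.137),('pen1',320,208,0.004),('pen2',326,248,0.004),('cork',184,232,.03),('notes',457,219,.015)]: print(n,at_z(d,u,v,z)[:2].round(3))
    im=d['pixels'].astype(int); m=((im[:,:,0]>215)&(im[:,:,1]>205)).astype(np.uint8)
    for r0,r1 in((75,100),(145,172)):
        for c in (215,225,300,340,415,420):
            rows=np.where(m[r0:r1,c])[0]+r0
            if len(rows): print(c,rows.min(),rows.max(),at_z(d,c,rows.min()-.5)[:2].round(3),at_z(d,c,rows.max()+.5)[:2].round(3))
E
python3 m.py
```

```text
L (array([ 0.5128938 ,  0.17621236, -0.19226943]), np.float64(0.001948968250990113)) 
R (array([ 0.5160756 , -0.20939101, -0.34470921]), np.float64(0.0015492926905924242))
beaker [0.542 0.413]
bl [ 0.701 -0.011]
bn [ 0.304 -0.374]
tin_top [ 0.552 -0.476]
pen1 [ 0.45  -0.003]
pen2 [ 0.32  -0.019]
cork [0.382 0.434]
notes [ 0.403 -0.443]
215 89 94 [0.862 0.341] [0.841 0.341]
225 88 94 [0.864 0.307] [0.84  0.307]
300 84 90 [0.872 0.055] [0.847 0.055]
340 82 88 [ 0.875 -0.08 ] [ 0.851 -0.079]
415 78 84 [ 0.881 -0.332] [ 0.857 -0.331]
420 77 83 [ 0.884 -0.349] [ 0.86  -0.348]
215 160 167 [0.62  0.342] [0.593 0.342]
225 159 166 [0.622 0.308] [0.596 0.309]
300 155 162 [0.63 0.06] [0.603 0.06 ]
340 153 160 [ 0.633 -0.073] [ 0.606 -0.073]
415 149 156 [ 0.64  -0.322] [ 0.613 -0.321]
420 149 156 [ 0.639 -0.338] [ 0.612 -0.337]
```

Run:
```python
from h import *
d=snap('wrist','wrist0')
R=Ro.from_euler('xyz',env.current_tool_rot()).as_matrix()
print(R.T@(np.array(d['origin'])-env.current_eef_pos()), R.T@RM(d), d['K'],d['k1'],env.tip_extent)
```

```text
[ 0.07049437  0.00067061 -0.17011577] [[ 8.23444183e-04  9.69793985e-01  2.43924062e-01]
 [ 9.99999196e-01 -1.03380739e-03  7.34395214e-04]
 [ 9.64382558e-04  2.43923261e-01 -9.69794057e-01]] [[313.21849284   0.         327.00236866]
 [  0.         313.21849284 196.818967  ]
 [  0.           0.           1.        ]] -0.0057762308187072455 0.008
```

```bash
cat > t.py <<'E'
from h import *
POSE={'L':(.5129,.1762,-.1923),'R':(.5161,-.2094,-.3447)}
H=.076; TE=.008
def frame(q):
    c,s=np.cos(q[2]),np.sin(q[2]); return np.array([c,s,0]),np.array([-s,c,0]),np.array([0,0,1.])
def pose(q,th,al,gap=0.,h=H):
    """tool pose with finger ends on the left wall of crate q tipped by th; al = lean of the tool to the left"""
    f,l,u=frame(q); piv=np.array([q[0],q[1],0])-.06*l
    lw=l*np.cos(th)+u*np.sin(th); uw=u*np.cos(th)-l*np.sin(th)
    x=l*np.cos(al)-u*np.sin(al); z=-l*np.sin(al)-u*np.cos(al)
    tip=piv+(.12+.008*abs(np.cos(al+th))+gap)*lw+h*uw
    return tip-TE*z, Ro.from_matrix(np.c_[x,f,z]).as_euler('xyz')
D=np.deg2rad
def path(a0,a1,thm=55,n=11): return [(D(t),D(a0+(a1-a0)*t/thm)) for t in np.linspace(0,thm,n+1)]
if __name__=='__main__':
    for c in 'LR':
        for a0,a1 in((20,60),(20,50),(25,65),(20,40)):
            r=[env.solve_ik(*pose(POSE[c],t,a)) for t,a in path(a0,a1)]
            print(c,a0,a1,[x is not None for x in r].count(True), r[0] is not None and np.round(r[0],2), r[-1] is not None and np.round(r[-1],2))
E
python3 t.py
```

```text
L 20 60 12 [ 0.49  0.52  1.51 -0.28  1.35  0.78] [ 0.58  0.7   1.45 -0.69  1.81  0.91]
L 20 50 12 [ 0.49  0.52  1.51 -0.28  1.35  0.78] [ 0.54  0.61  1.48 -0.61  1.7   0.86]
L 25 65 12 [ 0.53  0.56  1.47 -0.33  1.42  0.82] [ 0.6   0.74  1.43 -0.73  1.86  0.92]
L 20 40 12 [ 0.49  0.52  1.51 -0.28  1.35  0.78] [ 0.49  0.52  1.52 -0.52  1.59  0.8 ]
R 20 60 12 [-0.15  0.41  1.71 -0.38  1.12  0.38] [-0.01  0.57  1.74 -0.97  1.44  0.78]
R 20 50 12 [-0.15  0.41  1.71 -0.38  1.12  0.38] [-0.08  0.49  1.72 -0.86  1.35  0.65]
R 25 65 12 [-0.1   0.44  1.7  -0.46  1.16  0.47] [ 0.01  0.62  1.74 -1.02  1.49  0.84]
R 20 40 12 [-0.15  0.41  1.71 -0.38  1.12  0.38] [-0.16  0.41  1.71 -0.72  1.27  0.5 ]
```

```bash
cat >> t.py <<'E'
def check(c):
    q=list(POSE[c]); l=frame(q)[1]
    p,o=pose(q,0,D(20),.04)
    env.reach(p+[0,0,.2],o); env.line_to(p,o,v=.2)
    f0=np.array(env.current_contact_force())
    p1,_=pose(q,0,D(20),-.006)
    hit=env.line_to(p1,o,v=.03,until_force=1.5)
    e=(np.array(env.current_eef_pos())-pose(q,0,D(20))[0])@l
    print(c,'hit',hit,'offset',e.round(4),'F',np.array(env.current_contact_force())-f0,'t',env.current_time_s())
    if not hit or abs(e)>.008: return
    e+=.001
    q[0]+=e*l[0]; q[1]+=e*l[1]
    P=path(20,60)
    for t,a in P: env.line_to(*pose(q,t,a),v=.06)
    env.hold(.5)
    for n in('wrist','top','side'): snap(n,f'{n}_{c}_tip')
    print('up',env.current_time_s(),(np.array(env.current_contact_force())-f0).round(2), env.current_eef_pos())
    env.hold(.5)
    for t,a in P[::-1]: env.line_to(*pose(q,t,a),v=.05)
    env.line_to(pose(q,0,D(20),.05)[0],v=.08)
    env.line_to(pose(q,0,D(20),.05)[0]+[0,0,.18],v=.3)
    snap('top',f'top_{c}_after'); print('done',env.current_time_s())
E
python3 - <<'E'
from t import *
env.reach([.25,-.45,.32],env.current_tool_rot())
check('L')
im=[cv2.imread(f'pics/{n}.png') for n in('wrist_L_tip','top_L_tip','side_L_tip','top_L_after')]
r=lambda a,w:cv2.resize(a,w,interpolation=cv2.INTER_CUBIC)
cv2.imwrite('pics/mL.png',np.vstack([np.hstack([r(im[0],(400,250)),r(im[2][60:260,130:450],(400,250))]),np.hstack([r(im[1][125:225,180:340],(400,250)),r(im[3][125:225,180:340],(400,250))])]))
E
```

```text
L hit True offset 0.0032 F [1.37899472 1.21291163 0.85366583] t 6.0083
up 10.8417 [1.59 2.56 6.32] [0.50508846 0.13528656 0.14958497]
done 17.575
```

View pics/mL.png

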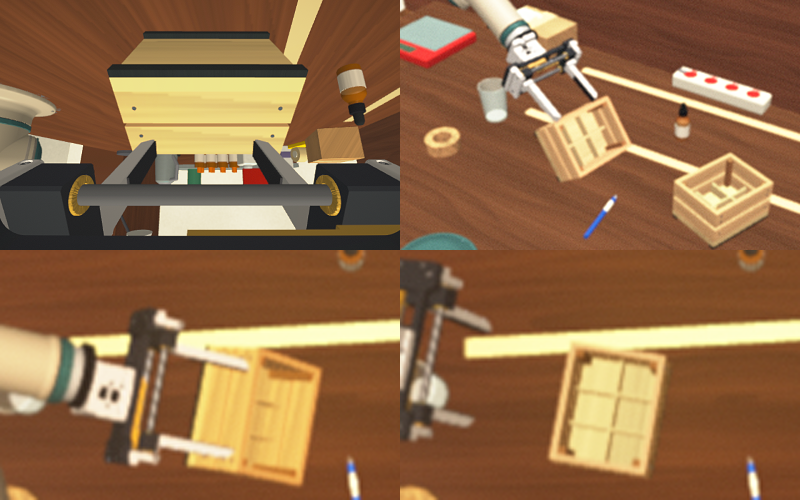

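Run:
```python
from t import *
from m import fit
cv=[(180+(x-400+.5)/2.5-.5,125+(y-250+.5)/2.5-.5) for x,y in[(549,460),(643,478),(666,355),(575,343)]]
print(fit(cv),POSE['L'])
d=dict(np.load('pics/wrist_L_tip.npz'))
px=np.array([(108,70),(306,72),(144,33),(270,35)])*1.6
from scipy.optimize import least_squares
def pts(v):
    q=POSE['L'];f,l,u=frame(q); piv=np.array([q[0],q[1],0])-.06*l+v[1]*l; lw=l*np.cos(v[0])+u*np.sin(v[0])
    return np.array([piv+a*.075*f+b*lw+v[2]*f for b in(.12,0) for a in(-1,1)])
# order of ends: choose
for s in(1,-1):
    g=lambda v:(proj(d,pts(v))[[0,1,2,3] if s>0 else [1,0,3,2]]-px).ravel()
    r=least_squares(g,[.96,0,0]); print(s,np.rad2deg(r.x[0]),r.x[1:],r.cost**.5, r.fun.round(1))
```

```text
(array([ 0.50997725,  0.17143965, -0.20244717]), np.float64(0.003956228494929159)) (0.5129, 0.1762, -0.1923)
1 52.578048941933744 [-0.00238451  0.00292895] 5.102087457308973 [-0.7  1.9  2.2 -1.   2.9  0.8 -5.3 -2.2]
-1 -131.69058709035082 [-0.21498794  0.00732154] 274.2444901068219 [ 200.7   17.1 -201.7   13.8  153.7  106.4 -152.9  103.1]
```

```bash
python3 -c "
import cv2
a=cv2.imread('pics/top_L_tip.png');b=cv2.imread('pics/top_L_after.png')
r=lambda a:cv2.resize(a[145:225,230:310],(400,400),interpolation=cv2.INTER_CUBIC)
w=cv2.imread('pics/wrist_L_tip.png')[30:130,150:510]
cv2.imwrite('pics/crop2.png',cv2.vconcat([cv2.hconcat([r(a),r(b)]),cv2.resize(w,(800,200))]))"
```

```text
(no output)
```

View pics/crop2.png

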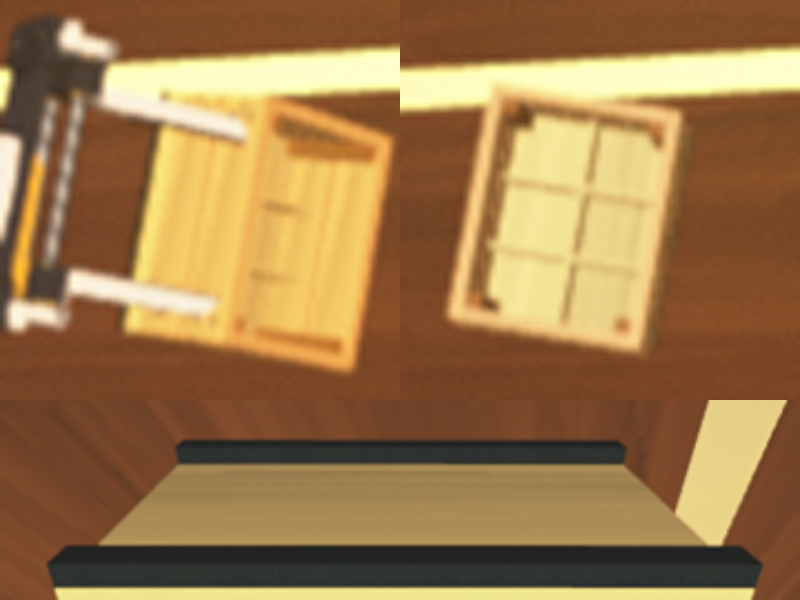

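```bash
cat > ang.py <<'E'
from t import *
from m import fit
from scipy.optimize import least_squares
def mod(q,v):
    q=(q[0],q[1],q[2]+v[3]);f,l,u=frame(q); piv=np.array([q[0],q[1],0])-.06*l+v[1]*l+v[2]*f
    lw=l*np.cos(v[0])+u*np.sin(v[0]); uw=u*np.cos(v[0])-l*np.sin(v[0])
    return lambda a,b,h: piv+a*f+b*lw+h*uw
def ang(q,obs):
    g=lambda v:np.concatenate([proj(d,mod(q,v)(*k))[0]-p for d,k,p in obs])
    r=least_squares(g,[.96,0,0,0]); return np.rad2deg(r.x[0]),r.x[1:],r.fun.round(1)
E
python3 - <<'E'
from ang import *
d=dict(np.load('pics/top_L_tip.npz')); w=dict(np.load('pics/wrist_L_tip.npz'))
t=[(d,(a,b,h),np.array([230+x/5-.4,145+y/5-.4])) for a,b,h,x,y in[(-.075,.12,0,125,331),(-.075,0,.09,352,373),(.075,0,.09,392,135),(.075,.12,.09,272,97),(.075,.12,0,160,92)]]
o=[(w,(a,b,h),np.array([150+x*.45,30+(y-400)*.5])) for a,b,h,x,y in[(-.075,.12,0,68,546),(.075,.12,0,742,546),(-.075,0,0,178,464),(.075,0,0,624,464)]]
for k in(t,o,t+o): print(ang(POSE['L'],k))
f=lambda P,ox:fit([(ox+(x+.5)/5-.5,145+(y+.5)/5-.5) for x,y in P])
print(f([(47,320),(242,354),(283,112),(95,85)],230))
E
```

```text
(np.float64(55.79623855991507), array([ 0.0021942 , -0.00129809,  0.01792585]), array([-0.7,  0.2,  0.6, -0.6, -0.2,  0.5,  0.1, -0.1,  0.2,  0. ]))
(np.float64(47.69242853061552), array([-0.01226217,  0.00310441,  0.00223379]), array([-4.2,  1.1,  4.3,  1.1,  7.2,  0.4, -7.4,  0.4]))
(np.float64(47.792737348735855), array([-0.01188901,  0.00300103,  0.0012528 ]), array([-0. , -1.1,  2.1, -1.1,  2.1, -0.2, -1.5, -1.4,  1.6, -0.7, -4.7,
        1.1,  4.3,  1.2,  6.8,  0.1, -7.5,  0.1]))
(array([ 0.51044371,  0.17159869, -0.19077216]), np.float64(0.0016813480244014523))
```

Run:
```python
from ang import *
w=dict(np.load('pics/wrist_L_tip.npz'))
o=[(w,(a,b,h),np.array([150+x*.45,30+(y-400)*.5])) for a,b,h,x,y in[(-.075,.12,0,48,565),(.075,.12,0,762,565),(-.075,0,0,182,441),(.075,0,0,618,441)]]
print(ang(POSE['L'],o))
```

```text
(np.float64(53.00027334711941), array([0.00022259, 0.00298507, 0.00054299]), array([-1.4,  0.3,  1.2,  0.6,  0.6,  0.8, -0.3,  0.9]))
```

The left crate tipped to about 53–56°. Its underside, between the strips at rows 464–546 of the crop, is bare, and it is back within 5 mm of its place. Next is the right crate.

Run:
```python
from t import *
check('R')
im=[cv2.imread(f'pics/{n}.png') for n in('wrist_R_tip','top_R_tip','top_R_after')]
r=lambda a:cv2.resize(a[145:225,345:425],(400,400),interpolation=cv2.INTER_CUBIC)
cv2.imwrite('pics/mR.png',np.vstack([np.hstack([r(im[1]),r(im[2])]),cv2.resize(im[0][30:130,150:510],(800,200))]))
```

```text
R hit True offset 0.0028 F [ 1.82933864  0.53784139 -0.40866735] t 21.3583
up 26.1917 [ 2.54 -0.2   4.25] [ 0.50245907 -0.24829663  0.14945515]
done 32.925
```

View pics/mR.png

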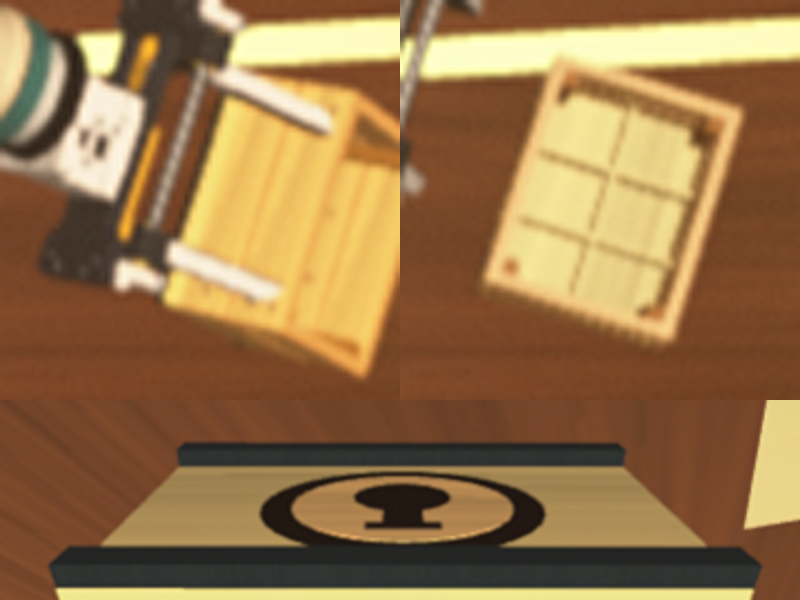

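```bash
cat > push.py <<'E'
from ang import *
q,e=fit([(345+(x+.5)/5-.5,145+(y+.5)/5-.5) for x,y in[(83,283),(271,342),(343,110),(160,57)]])
print('R now',q,e,POSE['R'])
def pp(q,gap=0,dz=0):
    f,l,u=frame(q); p=np.array([q[0],q[1],.03+dz])-(.083+gap)*f
    return p,Ro.from_matrix(np.c_[S*f,-S*l,-u]).as_euler('xyz')
N=12; S0=.745; way=[np.array(q)]; yf=-.03; ds=(S0-q[0])/np.cos((q[2]+yf)/2)/N*1.005
for k in range(N):
    a=way[-1]; y=a[2]+(yf-q[2])/N; m=(y+a[2])/2
    way.append(np.array([a[0]+ds*np.cos(m),a[1]+ds*np.sin(m),y]))
print('end',way[-1])
best=None
for S in(1,-1):
    J=[env.solve_ik(*pp(w)) for w in way]; ok=all(j is not None for j in J)
    c=np.abs(J[0]-np.array(env.current_joints())).max() if ok else 99
    print(S,ok,c,J[0] if ok else '')
    if best is None or c<best[0]: best=(c,S)
S=best[1]
E
python3 push.py
```

```text
R now [ 0.51300757 -0.2135962  -0.3386771 ] 0.0019254206853334122 (0.5161, -0.2094, -0.3447)
end [ 0.74524184 -0.25689752 -0.03      ]
1 True 1.0510128850294806 [-5.51631173e-01  3.10161643e-01  1.98440961e+00 -4.44089210e-16
  8.47021400e-01  1.35784225e+00]
-1 True 2.0905797685603127 [-0.55163117  0.31016164  1.98440961  0.          0.8470214  -1.7837504 ]
```

Run:
```python
from push import *
p,o=pp(q,.04,.2); env.reach(p,o)
env.line_to(pp(q,.04)[0],o,v=.2)
hit=env.line_to(pp(q,-.008)[0],v=.04,until_force=1.5)
e=(np.array(env.current_eef_pos())-pp(q)[0])@frame(q)[0]; print('hit',hit,e,env.current_time_s())
if hit:
    for k,w in enumerate(way[1:]):
        g=-e*(1-(k+1)/N) if False else 0
        f=frame(w)[0]; P,O=pp(w); env.line_to(P+e*f,O,v=.07)
    # note: final position includes e shift along f (contact-referenced)
    print(env.current_time_s(),env.current_eef_pos())
    env.line_to(pp(way[-1],.05)[0],v=.1); snap('wrist','wrist_end')
    env.line_to(pp(way[-1],.05,.2)[0],v=.3)
    a=[.35,-.25,.33]; env.reach(a,env.current_tool_rot())
    snap('top','top_end'); snap('side','side_end'); print(env.current_time_s())
r=lambda a,w:cv2.resize(a,w,interpolation=cv2.INTER_CUBIC)
t=cv2.imread('pics/top_end.png')
cv2.imwrite('pics/end.png',np.vstack([r(t[65:265,170:490],(640,400)),np.hstack([r(t[75:165,360:440],(320,360)[::1]) [:200] if 0 else r(t[75:175,340:440],(200,200)),r(cv2.imread('pics/side_end.png'),(320,200)),np.zeros((200,120,3),np.uint8)])]))
```

```text
R now [ 0.51300757 -0.2135962  -0.3386771 ] 0.0019254206853334122 (0.5161, -0.2094, -0.3447)
end [ 0.74524184 -0.25689752 -0.03      ]
1 True 1.0510128850294806 [-5.51631173e-01  3.10161643e-01  1.98440961e+00 -4.44089210e-16
  8.47021400e-01  1.35784225e+00]
-1 True 2.0905797685603127 [-0.55163117  0.31016164  1.98440961  0.          0.8470214  -1.7837504 ]
hit True 0.002110940218582792 36.0083
41.2167 [ 0.66512604 -0.25454256  0.02996261]
43.9417
```

View pics/end.png

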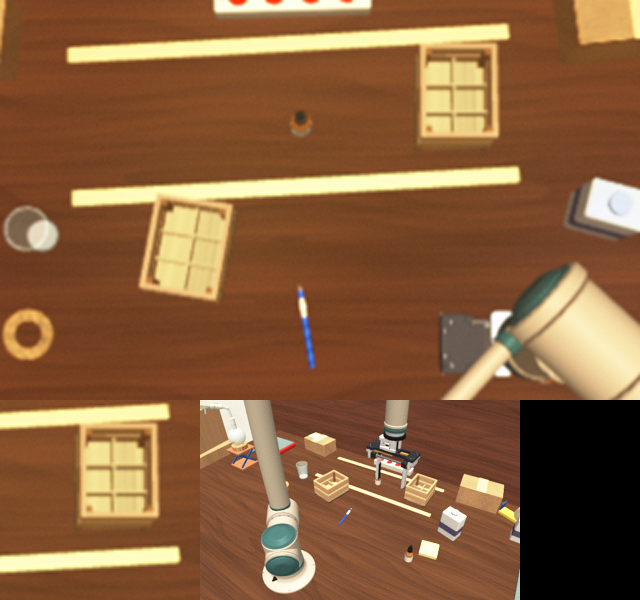

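Run:
```python
from ang import *
d=dict(np.load('pics/top_end.npz'))
f=lambda P:fit([(170+(x+.5)/2-.5,65+(y+.5)/2-.5) for x,y in P])
q,e=f([(418,136),(498,137),(497,44),(420,45)]); print(q,e)
print('L',f([(139,288),(218,300),(232,206),(157,196)]))
im=d['pixels'].astype(int)
m=(im[:,:,0]>215)&(im[:,:,1]>205)
for c in(370,376,422):
    a=np.where(m[75:100,c])[0]+75; b=np.where(m[140:175,c])[0]+140
    print(c,at_z(d,c,a.max()+.5)[:2],at_z(d,c,b.min()-.5)[:2])
c,s=np.cos(q[2]),np.sin(q[2])
print([(q[0]+c*a-s*b,q[1]+s*a+c*b) for a in(-.075,.075) for b in(-.06,.06)])
print(np.linalg.norm(env.current_joint_vel()))
```

```text
[ 0.7463373  -0.25821143 -0.0382348 ] 0.002739942985450494
L (array([ 0.50933007,  0.17146256, -0.17584025]), np.float64(0.00293774230840671))
370 [ 0.85478457 -0.18029421] [ 0.63357931 -0.17275814]
376 [ 0.85421477 -0.20041262] [ 0.63641558 -0.19273068]
422 [ 0.86007817 -0.35476727] [ 0.63908157 -0.34494138]
[(np.float64(0.6690985884109145), np.float64(-0.3153006705950979)), (np.float64(0.6736856471635909), np.float64(-0.19538837392791078)), (np.float64(0.8189889592448983), np.float64(-0.3210344940359434)), (np.float64(0.8235760179975747), np.float64(-0.20112219736875628))]
0.005853403317020812
```

The branded crate has about 30 mm to spare at each strip, and nothing else has moved. Handing in.

```bash
python3 -c "
from workcell import hand_in
print(hand_in())"
```

```text
the job is handed in; nothing more can be done
None
```

Job handed in at about 44 s: both crates were tipped (left measured at 53–56°, right the same motion, angle not measured) and let down within about 5 mm of where they stood, and the right-hand crate, which bears the brand, now stands flat in the dispatch lane about 30 mm clear of each strip, with nothing else visibly moved.

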